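Catch the photometer cover and ease it shut

TASK

Tip the photometer's raised cover forward past upright, catch it on a finger as it starts to fall, and let it down gently on the finger until it is fully shut; never let it fall freely or slam, and do not pinch it. Then take the hand clear. Leave the vial, the dropper bottle and the black cap where they stand.

Things in the scene. Friction and masses are not known exactly. Their poses are not given: they have to be found in the camera images.
- photometer: White bench photometer, fixed: 120 mm deep (x), 130 wide (y), 85 high, display and three keys on its front. Origin at the centre of its underside; its -x side is the front, facing roughly towards the robot, z up. In its top is a well with a teal-capped vial (leave it).
- cover (a joint): Angle of the hinged cover, rad: 0 shut (level, its stop), 1.57 upright, 1.82 fully open (stop). At the start it leans back past upright, settling on its open stop. It balances near 1.50; pushed forward to 1.45 or less it falls shut by itself, slowly at first, in about 2 s, damped but reaching 1.3 to 2 rad/s, a slam. Held up by the end of the lip, its 0.35 kg weigh about 2 N on a finger.
- cover_hinge (a point): Point on the hinge axis (along the photometer's y), mid-width; in the photometer's frame 64 mm behind the centre (+x) and 87 mm up. While the cover stands open its black underside faces the robot, its white outer side with the blue lip faces away. Fingers 50 to 60 mm apart, astride the raised lip, can tip it with one and catch its underside on the other.
- lip_edge (a point): Middle of the lip's end, on the underside, 160 mm from the hinge axis. The cover is a flat plate 130 mm wide, about 10 thick, to 127 mm from the hinge; then a lip 60 wide, 8 thick, to 160 mm. Shut, the lip overhangs the front by 36 mm, 87 mm above the worktop: a finger slanting in from the front can stay under it to the end.
- vial: Brown vial with teal cap, 25 mm across and 68 high, loose, standing beside the photometer. Origin at the centre of its underside. Leave alone.
- dropper: Brown dropper bottle with black bulb, 31 mm across and 107 high, loose, standing beside the photometer. Origin at the centre of its underside. Leave alone.
- black_cap: Black screw cap, 29 mm across and 18 high, loose, lying on the worktop in front of the photometer. Origin at the centre of its underside. Leave alone.

How it is judged:
On the way, in this order (a step that is already met when the one before it is completed fails the run):
1. the cover is tipped forward past upright (value of joint cover below 1.5 rad).
2. the cover is caught: its underside rests on the fingers, well above shut (value of joint cover between 0.3 and 1.38 rad and (contact force between the fingers and cover_c1 above 0.15 N or contact force between the fingers and cover_c2 above 0.15 N) and velocity of joint cover above -0.6 rad/s), for 0.2 s.
3. the cover is shut (value of joint cover below 0.025 rad), for 0.2 s.
At the end, for the whole second after the job is handed in: The cover is fully shut (within 0.025 rad, 4 mm at the lip) and still; the vial, dropper bottle and black cap are within 20 mm of where they stood (value of joint cover below 0.025 rad and velocity of joint cover between -0.05 and 0.05 rad/s and distance of each of vial, dropper, black_cap from where it was at the start of the episode below 0.02 m); the robot touches nothing.
It fails at once if the cover falls or slams: it closes faster than 0.9 rad/s while the lip is still more than about 13 mm from shut (velocity of joint cover below -0.9 rad/s and value of joint cover between 0.08 and 1.3 rad).
It fails at once if the cover is pinched: the fingers press on its underside and its outer side at once, over 1.5 N each ((contact force between the fingers and cover_c1 above 1.5 N or contact force between the fingers and cover_c2 above 1.5 N) and (contact force between the fingers and cover_c3 above 1.5 N or contact force between the fingers and cover_c4 above 1.5 N)).
It fails at once if the cover is forced, with more than 20 N ((contact force between the fingers and cover_c1 above 20 N or contact force between the fingers and cover_c2 above 20 N) or (contact force between the fingers and cover_c3 above 20 N or contact force between the fingers and cover_c4 above 20 N) or contact force between the arm and cover_c1 above 20 N or contact force between the arm and cover_c2 above 20 N or contact force between the arm and cover_c3 above 20 N or contact force between the arm and cover_c4 above 20 N).
It fails at once if the vial, dropper bottle or black cap is knocked over, pushed away or picked up (distance of any of vial, dropper, black_cap from where it was at the start of the episode above 0.02 m or angle between any of vial, dropper's own z axis and vertical above 0.4 rad).
It also fails if it takes over 61 s, if anything falls off the work surface, if the arm or the gripper's body presses on something with over 40 N, if the wrist force passes 120 N, or if a joint passes its speed limit or range.

ROBOT

A 6-joint arm with a two-finger parallel gripper is mounted at the origin on a cart in front of the work surface, level with it; the furniture and walls round the work are solid. World frame = base frame: x ahead of the robot, y to its left, z up, the work surface at z = 0. Lengths are in m, angles in rad, forces in N, time in s.
With the tool pointing down it reaches from about 0.25 to 0.725 m from the base axis. Payload 4 kg.
Tool frame: the origin (TCP) lies between the finger pads; the fingertips stand 14 mm ahead of it and the grasp point (between the pads) lies 5 mm behind it; z points along the fingers, y is the line along which they close (so a half turn about z gives the same grasp; the last joint's range is limited). The gripper opens to 85 mm and grips with 20 to 120 N. Pads are 22 mm wide; open, the fingers measure 114 mm over their backs; the gripper's body (76 mm by 85 mm) begins 54 mm behind the grasp point. The pads swing forward as they close: fully open they stand 13 mm farther back than shut.
Start: joints at [-1.202, 0.241, 0.005, 1.335, 0, 1.571], TCP at [0.18, -0.466, 0.245] pointing down, gripper open.
Joint ranges: [-2.72, 2.72], [-1.05, 1.87], [-1.09, 1.28], [-1.99, 2.15], [-1.42, 1.44], [-3.14, 3.14]. Speed limits (rad/s): [2.79, 2.79, 3.14, 3.14, 3.14, 3.14].

INTERFACE

Orientations are given as a unit quaternion [w, x, y, z].
In Python, from workcell import * gives the robot as it stands. The module is installed in compiled form; this text tells all that it offers. Calls block until the motion is done:
- move_pose(position, orientation): joint-space move of the TCP to a pose.
- line_to(position, orientation=None, vel=0.15): straight line of the TCP; orientation=None keeps the orientation; vel is the mean speed in m/s.
- move_joints(angles): joint-space move.
- ungrasp() and clamp(strength=None): open the fingers fully, or close them until they stop; strength is the grip in N (None keeps the last).
- pause(seconds).
- inverse_kinematics(position, orientation): joint angles nearest the present ones, or None.
- read_state(): the state.
- get_image(name): name is "scene" or "side" or "wrist"; returns the picture (384x512x3 uint8, red, green, blue); there is no depth.
- camera_info(name): a dict with "fovy" (degrees; the focal length in pixels is half the picture's height over the tangent of half this angle, whatever the lens; pixels are square), "cx", "cy" (the principal point, pixels), "pose" (4x4, takes a point from camera to world coordinates); the wrist camera has in their place "T_tool_cam" (4x4, takes a point from camera to tool coordinates, whose origin is the TCP and whose axes are the flange's). Camera axes: x right, y down, z forward; pixel columns grow to the right and rows downward; lengths in m; the calibration is good to about 2 mm. A picture is of the moment at which its call begins: read the wrist's pose just before it. camera_info takes no time and is no camera call.
A pose or a line that the arm cannot do raises MotionError and nothing moves.
- close_job(): hands the job in; it is judged then, once.
The state is a dict: "clock": time; "qpos": joint angles; "qd": joint speeds; "joint_efforts": joint torques, N m; "ee_pos": TCP position; "eef_rot": TCP orientation; "force": force on the tool from outside, world axes, zero at the start; "wrist_torque": the same for the moment, N m; "width": finger opening in m; "grip_force": force on a finger pad.
Only numpy, scipy, OpenCV 4.12 (cv2) and the standard library are available. Lean on these libraries where they do the work, as an engineer would, in place of code of your own. Each camera call takes 0.05 s, during which the arm holds its last target. There are 200 camera calls.

## Working session

There is one attempt and no reset: what is moved stays moved. The work goes in short steps, each a Python script; the robot and the scene stay as the last script left them, time stands still between calls to the robot, and variables do not carry over. Pictures are saved under pics/ and viewed, at most 10 in all, crops included, and the job is handed in when it is done.

```bash
mkdir -p pics
python3 - <<'E'
from workcell import *
import cv2,numpy as np
for n in ("scene","side"):
    im=get_image(n); cv2.imwrite(f"pics/{n}0.png",cv2.cvtColor(im,cv2.COLOR_RGB2BGR))
    c=camera_info(n); print(n,c["fovy"],c["cx"],c["cy"],np.round(c["pose"],4).tolist())
print(np.round(camera_info("wrist")["T_tool_cam"],4).tolist(), camera_info("wrist"))
print(read_state())
E
```

```text
scene 52.184886318917066 252.158887675696 185.4147332533479 [[-0.7336, -0.4553, 0.5045, 0.06], [-0.6795, 0.4864, -0.5492, 0.7152], [0.0046, -0.7457, -0.6662, 0.6473], [0.0, 0.0, 0.0, 1.0]]
side 46.59721282227477 249.24194360818234 198.3654268638674 [[-0.4454, -0.5605, 0.6982, -0.1026], [-0.8953, 0.2871, -0.3406, 0.5229], [-0.0095, -0.7768, -0.6297, 0.6155], [0.0, 0.0, 0.0, 1.0]]
[[0.0, -0.9495, -0.3137, 0.0808], [1.0, 0.0003, -0.001, -0.0011], [0.001, -0.3137, 0.9495, -0.1296], [0.0, 0.0, 0.0, 1.0]] {'fovy': 60.72811976983516, 'cx': 260.8691641226188, 'cy': 192.73207443921316, 'T_tool_cam': array([[ 1.62298052e-05, -9.49522728e-01, -3.13698244e-01,
         8.07637072e-02],
       [ 9.99999488e-01,  3.32863999e-04, -9.55797940e-04,
        -1.08425660e-03],
       [ 1.01197072e-03, -3.13698067e-01,  9.49522247e-01,
        -1.29592854e-01],
       [ 0.00000000e+00,  0.00000000e+00,  0.00000000e+00,
         1.00000000e+00]])}
{'clock': 0.1, 'qpos': array([-1.20199672e+00,  2.41357978e-01,  3.86604271e-03,  1.33520082e+00,
        1.47411909e-05,  1.57081892e+00]), 'qd': array([ 5.57319976e-05, -1.82061134e-03,  4.32614284e-03, -2.50251943e-03,
       -1.52105692e-04, -1.49803925e-03]), 'joint_efforts': array([-9.91877641e-06, -3.73138082e+01,  2.53009987e+01,  1.08327254e-02,
       -4.33794287e-05,  1.55232038e-05]), 'ee_pos': array([ 0.18005867, -0.46587864,  0.2444945 ]), 'eef_rot': array([-9.33487960e-04,  9.83048108e-01,  1.83345352e-01, -1.66626151e-04]), 'force': array([ 0.21113061, -0.37497721,  0.35459749]), 'wrist_torque': array([-0.02692645, -0.02341539,  0.01154737]), 'grip_force': 0.0, 'width': 0.08542574174124723}
```

View pics/scene0.png

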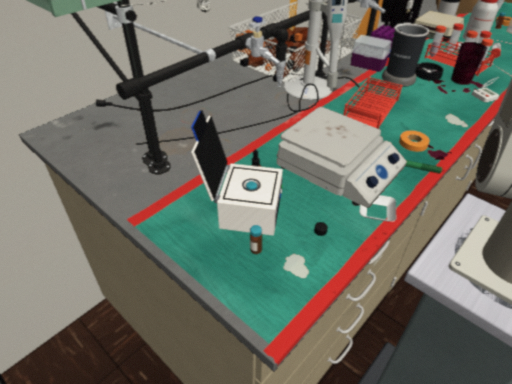

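View pics/side0.png

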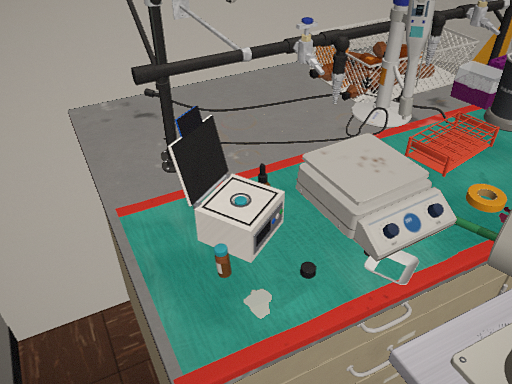

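The scene picture shows the photometer at about (250,200) with its cover up at (208,155). In the side picture it is at about (240,215), vial (222,262), cap (308,270), dropper (263,175). A heavy balance stands next to it and a rod runs behind. I'll zoom in for corner pixels.

Run:
```python
import cv2
for n,(x,y,w,h,s) in {"scene":(180,100,160,160,3.75),"side":(155,95,170,190,3.15)}.items():
    im=cv2.imread(f"pics/{n}0.png")[y:y+h,x:x+w]
    im=cv2.resize(im,None,fx=s,fy=s,interpolation=cv2.INTER_CUBIC)
    for k in range(0,max(w,h),20):
        p=int(k*s)
        cv2.putText(im,str(x+k),(p,10),0,.35,(0,0,255),1);cv2.putText(im,str(y+k),(0,p+4),0,.35,(0,0,255),1)
        cv2.line(im,(p,12),(p,20),(0,0,255),1);cv2.line(im,(24,p),(32,p),(0,0,255),1)
    print(im.shape);cv2.imwrite(f"pics/{n}0z.png",im)
```

```text
(600, 600, 3)
(598, 536, 3)
```

View pics/scene0z.png

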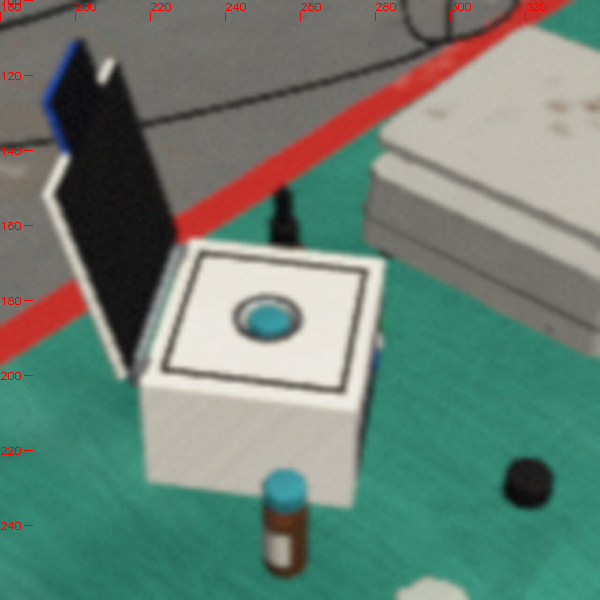

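View pics/side0z.png

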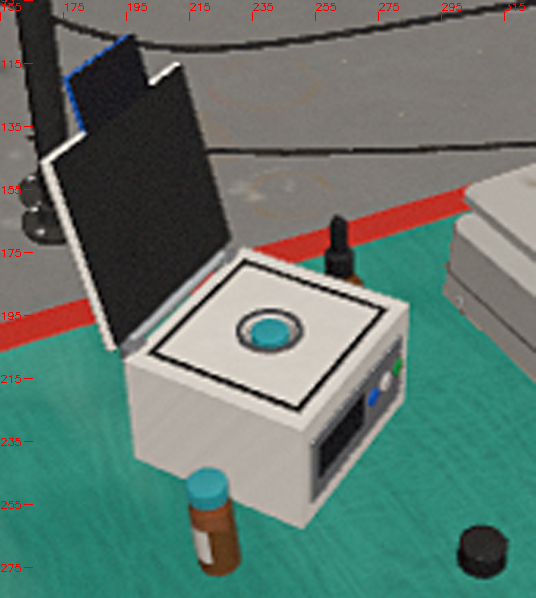

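Zoomed views: the photometer's top corners (zoomed px) are at scene (140,384),(358,410),(385,260),(185,240) and side (125,358),(303,430),(408,302),(240,248). The lip end is at scene (80,40)-(45,103) and side (130,37)-(66,78). I'll fit the pose from these.

```bash
cat > fit.py <<'E'
from workcell import *
import numpy as np
from scipy.optimize import least_squares
def proj(n,P):
    c=camera_info(n);T=np.linalg.inv(c["pose"]);f=192/np.tan(np.radians(c["fovy"])/2)
    p=T[:3,:3]@P+T[:3,3];return np.array([f*p[0]/p[2]+c["cx"],f*p[1]/p[2]+c["cy"]])
def px(n,u): return np.array([180,100])+np.array(u)/3.75 if n=="scene" else np.array([155,95])+np.array(u)/3.15
def tri(a,b,g=(.6,-.1,.05)):
    r=least_squares(lambda P:np.r_[proj("scene",P)-px("scene",a),proj("side",P)-px("side",b)],g);return r.x,np.abs(r.fun).max()
h=.085
box=[((.06,.065,h),(140,384),(125,358)),((-.06,.065,h),(358,410),(303,430)),((-.06,-.065,h),(385,260),(408,302)),((.06,-.065,h),(185,240),(240,248)),
((.06,.065,0),(148,482),(136,457)),((-.06,.065,0),(352,507),(303,527)),((-.06,-.065,0),None,(404,402))]
lid=[((.160,.03),(45,103),(66,78)),((.160,-.03),(80,40),(130,37)),((.127,.065),(50,192),(45,163)),((.127,-.065),(115,65),(180,66))]
def W(v,P): c,s=np.cos(v[2]),np.sin(v[2]);return np.array([v[0]+c*P[0]-s*P[1],v[1]+s*P[0]+c*P[1],v[3]+P[2]])
def LP(v,r,y): return W(v,(.064-r*np.cos(v[4]),y,.087+r*np.sin(v[4])))
def res(v):
    o=[]
    for P,a,b in box:
        for n,u in(("scene",a),("side",b)):
            if u: o.append(proj(n,W(v,P))-px(n,u))
    for (r,y),a,b in lid:
        for n,u in(("scene",a),("side",b)): o.append(proj(n,LP(v,r,y))-px(n,u))
    return np.concatenate(o)
if __name__=="__main__":
    r=least_squares(res,[.6,.0,0,0,1.82],loss="soft_l1");print(np.round(r.x,4));print(np.round(r.fun if 0 else res(r.x),1).reshape(-1,2).tolist())
    for n,a,b in (("vialtop",(285,483),(207,480)),("vialbot",(285,562),(222,562)),("cap",(528,478),(482,545)),("dropper top",(283,190),(339,220)),("well",(267,320),(270,332)),("lip+",*lid[0][1:]),("lip-",*lid[1][1:]),("A",*box[0][1:]),("B",*box[1][1:]),("C",*box[2][1:]),("D",*box[3][1:]),("balance corner",(382,138),(470,195))):
        p,e=tri(a,b);print(n,np.round(p,4),round(e,2))
    print("hinge",LP(r.x,0,0),"lip",LP(r.x,.16,0))
E
python3 fit.py
```

```text
[ 4.8970e-01  2.5170e-01  5.9030e-01 -1.0000e-03  1.8416e+00]
[[-0.3, 0.2], [0.1, 0.8], [-0.4, -0.1], [0.3, -0.2], [-1.1, -0.4], [0.2, -0.0], [0.2, -0.4], [0.5, -0.5], [-0.3, 1.7], [0.3, 2.4], [-0.5, 1.7], [0.6, 2.4], [-0.3, 0.9], [0.1, -0.5], [0.3, 0.1], [-1.1, -0.3], [0.2, -1.3], [-0.1, 1.0], [0.8, -0.1], [-0.9, -2.0], [0.2, -1.8]]
vialtop [0.4011 0.3321 0.0749] 0.33
vialbot [ 0.4072  0.3242 -0.0015] 0.18
cap [0.3375 0.193  0.0155] 0.05
dropper top [0.5459 0.1758 0.1057] 0.09
well [0.4875 0.2529 0.0849] 0.01
lip+ [0.5606 0.3371 0.2406] 0.29
lip- [0.5891 0.2885 0.2418] 0.5
A [0.5012 0.3399 0.0872] 0.27
B [0.4012 0.2741 0.0865] 0.11
C [0.4695 0.1687 0.0897] 0.2
D [0.5752 0.2324 0.0836] 0.06
balance corner [0.5496 0.0749 0.0916] 0.06
hinge [0.54286511 0.28732294 0.08601364] lip [0.57841817 0.31114354 0.24018419]
```

Fit residuals are about 1 px or less on the box top and lid. Lip height is 0.240 against 0.242 expected, and the angle is 1.84 against 1.82. Next I'll check the fingertip position in the wrist view, reachability and the rod behind.

```bash
cat > plan.py <<'E'
from workcell import *
import numpy as np
from scipy.spatial.transform import Rotation as R
PX,PY,YAW,PZ=.4897,.2517,.5903,0.0
HY=.0425; HR,HZ=.064,.087
def pose(x,z,phi):
    """TCP at photometer-frame (x,0,z), fingers pitched phi from straight down towards +x"""
    c,s=np.cos(YAW),np.sin(YAW); f=np.array([c,s,0]); k=np.array([0,0,1.])
    tz=np.sin(phi)*f-np.cos(phi)*k; ty=np.cos(phi)*f+np.sin(phi)*k
    q=R.from_matrix(np.c_[np.cross(ty,tz),ty,tz]).as_quat()
    return np.array([PX+c*x,PY+s*x,z+PZ]), np.r_[q[3],q[:3]]
def at(th,phi,s,off,tip):
    """lip end (underside) lies s behind the fingertip and `off` from mid-hand along -n (off=+HY: on front pad)"""
    E=np.array([HR-.16*np.cos(th),HZ+.16*np.sin(th)])
    p=E+(s-tip)*np.array([np.sin(phi),-np.cos(phi)])+off*np.array([np.cos(phi),np.sin(phi)])
    return pose(p[0],p[1],phi)
E
python3 - <<'E'
from plan import *
import cv2, fit
from scipy.optimize import least_squares
im=get_image("wrist").copy(); c=camera_info("wrist"); T=np.linalg.inv(c["T_tool_cam"]);f=192/np.tan(np.radians(c["fovy"])/2)
for y in(-.0425,.0425):
  for z,col in((.014,(255,0,0)),(.001,(0,0,255))):
    for x in (-.011,.011):
      p=T[:3,:3]@np.array([x,y,z])+T[:3,3]; u=(int(f*p[0]/p[2]+c["cx"]),int(f*p[1]/p[2]+c["cy"])); cv2.circle(im,u,3,col,1)
cv2.imwrite("pics/w0.png",cv2.cvtColor(im,cv2.COLOR_RGB2BGR))
for n,a,b in(("polebase",(155,172),(172,170)),("rod end",(122,90),(137,75))):
    r=least_squares(lambda P:np.r_[fit.proj("scene",P)-a,fit.proj("side",P)-b],(.8,.4,.1));print(n,r.x,np.abs(r.fun).max())
tip=.008;s=.022
for th,ph,off in((1.82,.15,.004),(1.4,.17,.008-HY),(1.25,.32,HY),(.9,.67,HY),(.5,1.07,HY),(0,.9,HY),(0,1.1,HY),(0,1.3,HY),(0,1.5,HY)):
    p,q=at(th,ph,s,off,tip);j=inverse_kinematics(p,q);print(th,ph,np.round(p,3),None if j is None else np.round(j,2))
E
```

```text
polebase [ 0.79964215  0.29635865 -0.02863753] 0.14120803614133592
rod end [0.78058815 0.34462856 0.2387288 ] 0.2800797352263089
1.82 0.15 [0.581 0.313 0.229] [0.49 0.45 0.26 1.22 0.02 1.47]
1.4 0.17 [0.494 0.255 0.225] [ 0.46  0.23 -0.07  1.1   0.02  1.45]
1.25 0.32 [0.538 0.284 0.239] [ 0.47  0.23 -0.08  0.94  0.04  1.45]
0.9 0.67 [0.495 0.255 0.228] [ 0.42 -0.04 -0.6   0.35  0.1   1.44]
0.5 1.07 [0.453 0.227 0.194] None
0 0.9 [0.441 0.219 0.112] None
0 1.1 [0.436 0.216 0.119] None
0 1.3 [0.431 0.212 0.124] None
0 1.5 [0.424 0.208 0.128] None
```

View pics/w0.png

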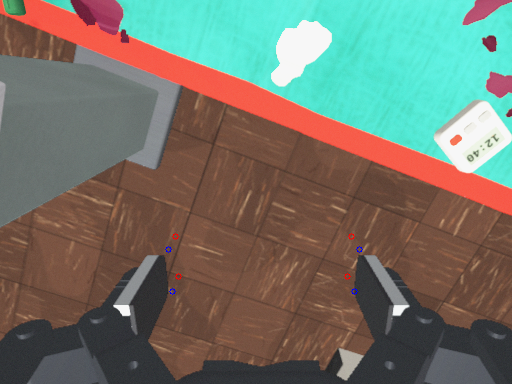

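The wrist picture shows the open fingertips at about (165,257) and (357,257), slightly behind the TCP plane (tip ≈ 0 to -5 mm), so I'll use tip = -0.003. The rod is at least 0.2 m behind. Next I'll find the largest reachable pitch at each angle.

Run:
```python
from plan import *
tip=-.003
for s in (.012,.024):
  for th in (1.25,1.1,.9,.7,.5,.3,.15,0,-.04):
    b=None
    for ph in np.arange(1.55,0,-.03):
        j=inverse_kinematics(*at(th,ph,s,HY,tip))
        if j is not None: b=(round(ph,2),np.round(j,2));break
    print(s,th,b)
```

```text
0.012 1.25 (np.float64(1.34), array([ 0.38,  0.13, -1.08, -0.97,  0.2 ,  1.52]))
0.012 1.1 (np.float64(1.25), array([ 0.38,  0.03, -1.06, -0.77,  0.2 ,  1.5 ]))
0.012 0.9 (np.float64(1.16), array([ 0.36, -0.03, -1.06, -0.61,  0.21,  1.48]))
0.012 0.7 (np.float64(1.07), array([ 0.36, -0.07, -1.06, -0.48,  0.2 ,  1.46]))
0.012 0.5 (np.float64(1.01), array([ 0.35, -0.05, -1.08, -0.46,  0.2 ,  1.44]))
0.012 0.3 (np.float64(0.92), array([ 0.36, -0.01, -1.07, -0.39,  0.19,  1.43]))
0.012 0.15 (np.float64(0.86), array([ 0.36,  0.04, -1.06, -0.37,  0.17,  1.42]))
0.012 0 (np.float64(0.83), array([ 0.37,  0.11, -1.07, -0.42,  0.17,  1.42]))
0.012 -0.04 (np.float64(0.83), array([ 0.37,  0.13, -1.08, -0.46,  0.17,  1.42]))
0.024 1.25 (np.float64(1.37), array([ 0.39,  0.19, -1.08, -1.06,  0.2 ,  1.53]))
0.024 1.1 (np.float64(1.28), array([ 0.38,  0.1 , -1.07, -0.87,  0.2 ,  1.51]))
0.024 0.9 (np.float64(1.19), array([ 0.37,  0.03, -1.08, -0.72,  0.2 ,  1.49]))
0.024 0.7 (np.float64(1.1), array([ 0.36, -0.01, -1.08, -0.59,  0.2 ,  1.47]))
0.024 0.5 (np.float64(1.01), array([ 0.36, -0.  , -1.07, -0.5 ,  0.19,  1.45]))
0.024 0.3 (np.float64(0.92), array([ 0.36,  0.03, -1.06, -0.43,  0.18,  1.43]))
0.024 0.15 (np.float64(0.89), array([ 0.36,  0.09, -1.08, -0.48,  0.18,  1.43]))
0.024 0 (np.float64(0.83), array([ 0.37,  0.15, -1.06, -0.46,  0.16,  1.42]))
0.024 -0.04 (np.float64(0.83), array([ 0.37,  0.17, -1.07, -0.49,  0.16,  1.42]))
```

Run:
```python
from plan import *
import cv2
tip,s=-.003,.022
move_pose(*pose(-.10,.38,.1))
p,q=at(1.82,.17,s,.004,tip)
move_pose(p+[0,0,.13],q)
line_to(p,q,vel=.12)
st=read_state();print(st["clock"],st["ee_pos"],p,st["force"])
a=cv2.resize(get_image("side")[40:280,110:350],None,fx=2.2,fy=2.2);cv2.imwrite("pics/s1.png",cv2.cvtColor(a,cv2.COLOR_RGB2BGR))
for th in (1.25,1.0,.78,.5,.25,0,-.03): print(th, inverse_kinematics(*at(th,min(np.pi/2-th-.03,.78),s,HY,tip)) is not None)
```

```text
4.7667 [0.58292438 0.31410527 0.21941434] [0.58244182 0.31383611 0.21809457] [-0.10029995 -0.43056714 -0.47911935]
1.25 True
1.0 True
0.78 True
0.5 True
0.25 True
0 True
-0.03 True
```

View pics/s1.png

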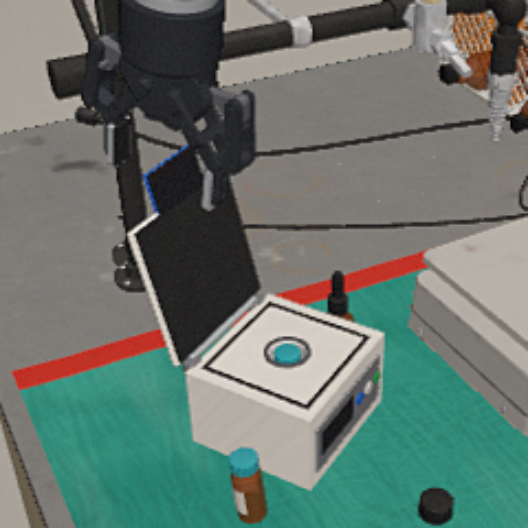

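The fingers stand astride the lip: front finger tip at (208,205) before the black underside, rear one at (108,155) behind it. Next: tip, catch and hold.

Run:
```python
from plan import *
import cv2
tip,s=-.003,.022
def rep(t): st=read_state();print(t,round(st["clock"],2),np.round(st["ee_pos"],4),np.round(st["force"],2))
rep("start")
line_to(*at(1.60,.17,s,.008-HY,tip),vel=.06); rep("1.6")
line_to(*at(1.40,.17,s,.008-HY,tip),vel=.04); rep("1.4")
line_to(*at(1.22,np.pi/2-1.25,s,HY,tip),vel=.11); rep("catch")
pause(.5); rep("held")
a=cv2.resize(get_image("side")[40:280,110:350],None,fx=2.2,fy=2.2);cv2.imwrite("pics/s2.png",cv2.cvtColor(a,cv2.COLOR_RGB2BGR))
```

```text
start 4.82 [0.583  0.3141 0.2194] [-0.32  0.59  0.25]
1.6 6.18 [0.5221 0.2734 0.2162] [1.18 0.17 0.33]
1.4 7.13 [0.4957 0.2557 0.2143] [ 0.47 -0.02  0.47]
catch 7.75 [0.5368 0.2833 0.2265] [-0.76 -0.46 -0.24]
held 8.25 [0.5372 0.2835 0.2268] [-0.35 -0.31 -0.13]
```

View pics/s2.png

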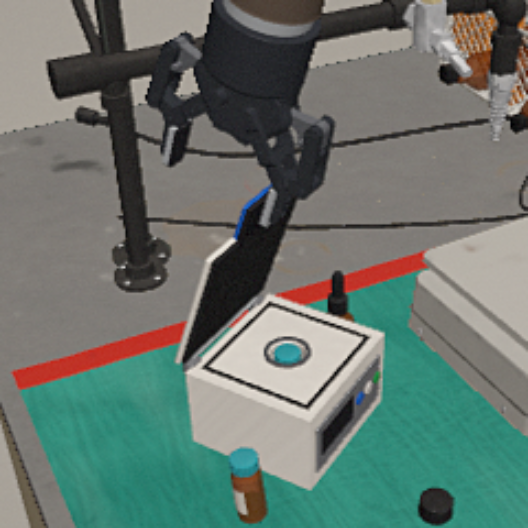

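The cover has tipped and rests on the front finger at (268,210). Now I'll lower it along the arc.

Run:
```python
from plan import *
import cv2
tip,s=-.003,.022
for th in list(np.arange(1.15,.04,-.1))+[0,-.04]:
    line_to(*at(th,min(np.pi/2-th-.03,.78),s,HY,tip),vel=.035 if th>.3 else .025)
    st=read_state();print(round(th,2),round(st["clock"],2),np.round(st["force"],2))
pause(.5)
a=cv2.resize(get_image("side")[80:290,130:370],None,fx=2.5,fy=2.5);cv2.imwrite("pics/s3.png",cv2.cvtColor(a,cv2.COLOR_RGB2BGR))
```

```text
1.15 8.73 [-0.08 -0.92 -1.07]
1.05 9.28 [ 0.07 -0.58 -1.56]
0.95 9.83 [-0.   -0.51 -0.8 ]
0.85 10.38 [-0.42  1.17 -0.82]
0.75 10.93 [-0.69 -0.1  -0.66]
0.65 11.54 [-1.43 -0.49 -0.69]
0.55 12.15 [-1.78 -1.18 -0.48]
0.45 12.76 [-1.91 -0.4  -0.24]
0.35 13.37 [-1.89 -2.82 -0.68]
0.25 14.16 [-0.79 -0.09 -2.16]
0.15 14.95 [-1.01 -0.33 -0.48]
0.05 15.74 [-1.18 -0.75 -1.47]
0 16.21 [-0.88 -0.05 -1.48]
-0.04 16.62 [ 0.62 -0.04 -1.04]
```

View pics/s3.png

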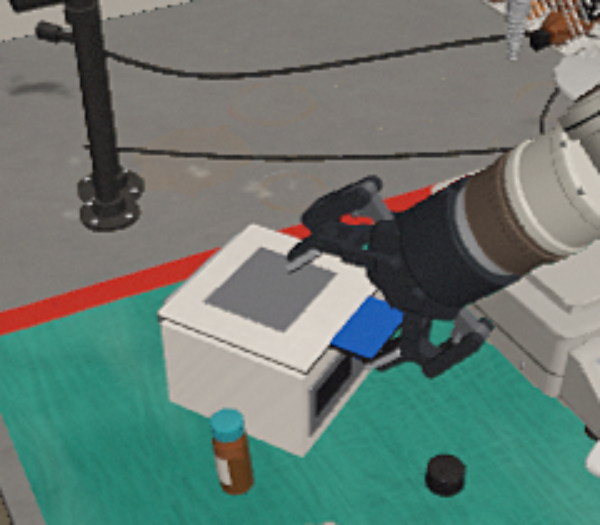

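The cover is down over the body, the blue lip is at (370,325) with the lower finger just under it. The vial and cap have not moved. Now I'll back the finger off down and outwards, then withdraw.

Run:
```python
from plan import *
import cv2
tip,s=-.003,.022
p0,q=at(-.04,.78,s,HY,tip)
p1,_=at(-.04,.78,s,HY-.008,tip); line_to(p1,q,vel=.03)
for d in (.12,.09,.07,.05):
    p2,_=at(-.04,.78,s-d,HY-.008,tip)
    try: line_to(p2,q,vel=.08); print("out",d); break
    except MotionError as e: print(d,e)
st=read_state();print(st["clock"],st["ee_pos"],np.round(st["force"],2))
a=cv2.resize(get_image("side")[80:290,130:370],None,fx=2.5,fy=2.5);cv2.imwrite("pics/s4.png",cv2.cvtColor(a,cv2.COLOR_RGB2BGR))
```

```text
out 0.12
19.2333 [0.37487023 0.17482595 0.17208899] [ 0.24 -0.73  1.2 ]
```

View pics/s4.png

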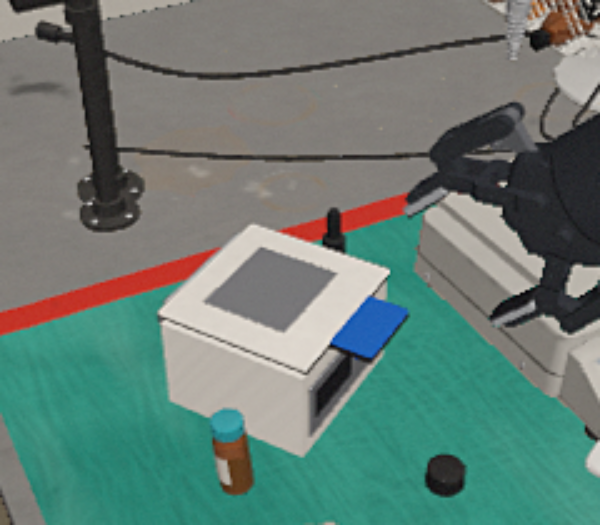

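The cover is shut flat, the hand is clear, and the vial (230,455), cap (445,475) and dropper (333,230) are where they were.

```bash
python3 -c "
from workcell import *
pause(.5);print(close_job())"
```

```text
the job is handed in; nothing more can be done
None
```

The cover was tipped forward, caught on the front finger, lowered gently until shut in the camera view, and the hand withdrawn clear. The vial, dropper bottle and black cap look unmoved. I handed the job in at about 20 s, and no verdict came back.

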